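# Close the gap in the copy-stand bed

## Task

Get the copy bed ready for the next sheet: push the loose bed board back against the long rail, under the small overhanging keeper, and along it until it butts flush against the fixed board, with no gap and their edges in line. Only once it is home, swing the latch fully round so that its tooth stands behind the loose board. Leave the brass weight, the loupe and the jar where they are.

Things in the scene. Friction and masses are not known exactly. Their poses are not given: they have to be found in the camera images.
- bed: Fixed black deck, 225 x 450 mm, top 22 mm above the table. Its x points away from the robot, its y to the robot's left, turned by its yaw. Origin at table height; the deck spans x -130 to 95, y -240 to 210 mm in this frame. Home place of the loose board's centre: x 0, y -25 mm of this frame, with the bed's yaw.
- seam (a point): Fixed board with grey felt top on the deck: x -60 to 60, y 40 to 200 mm in the bed's frame, top 44 mm above the table. This point is the middle of the top edge of its face that looks along the bed's -y, which the loose board must butt against.
- rail (a point): Low aluminium rail all along the deck's far side: x 60 to 80 mm in the bed's frame, top 32 mm above the table. This point is on the lower edge of its face towards the robot, at deck height, at y -25 mm of the bed's frame.
- keeper (a point): Aluminium lip above the rail, y -40 to 30 mm in the bed's frame, overhanging the deck at x 46 to 60 mm; underside 47.5 mm, top 54 mm above the table, so the loose board's far edge slides under it with 3.5 mm to spare. This point is the middle of the lip's underside edge towards the robot.
- board: Loose bed board: black, grey felt top, 120 mm (its x) by 130 mm (its y), 22 mm thick, 0.3 to 0.65 kg, too broad to grasp: push its edges. Origin at the centre of its underside. It lies flat on the deck on the bed's -y side of the fixed board, off the rail and a little turned. Its +y edge must butt against the fixed board, its +x edge go against the rail.
- board_rear_corner (a point): Lower corner of the loose board at its +x, +y end (60, 65 mm from its centre). When home: x = 60, y = 40 mm in the bed's frame.
- board_front_corner (a point): Lower corner of the loose board at its -x, +y end. When home: x = -60, y = 40 mm in the bed's frame.
- latch (a joint): Angle (rad) of the latch, an aluminium arm turning about a vertical pivot on the rail; light friction, stays where left. 0: arm points along the bed's +x; 1.57: along its -y, over the rail; 3.14, the stop: along its -x, fully closed. Grows clockwise seen from above; starts at 1.0 to 1.5. It cannot close while the loose board is in its way.
- latch_pivot (a point): On the latch's pivot axis at the arm's top face, 60 mm above the table; x 70, y -98 mm in the bed's frame. The arm is 12 mm wide, 8 mm thick. A tooth (10 mm wide) hangs under its end down to 34 mm above the table; closed, it stands 3 mm behind the -y edge of the loose board at home.
- latch_knob (a point): Centre of the top of the latch's upright steel round pin, 12 mm in diameter, which stands on the arm's end 50 mm from the pivot axis; pin from 60 to 98 mm above the table. Pinch it or push it sideways to swing the latch.
- weight: Brass paper weight with a small knob, 48 mm in diameter, 46 mm high, standing on the fixed board. Bystander. Origin at the centre of its underside.
- loupe: Black magnifier loupe, 44 mm in diameter, 46 mm high, standing on the table beside the bed. Bystander. Origin at the centre of its underside.
- jar: White closed jar, 54 mm in diameter, 60 mm high, standing on the table beside the bed. Bystander. Origin at the centre of its underside.
Things that resemble listed ones, but are neither listed nor needed, are in the scene too. What is meant by the board is not brown, and is the smaller of those in its own colour.

How it is judged (in metres and radians):
On the way, in this order (a step that is already met when the one before it is completed fails the run):
1. the loose board is home (flush with the fixed board, against the rail) while the latch is still open (below 2.3 rad) (y of each of board_rear_corner, board_front_corner in the frame of bed above 0.037 m and x of board_rear_corner in the frame of bed above 0.056 m and angle between board's own z axis and vertical below 0.03 rad and value of joint latch below 2.3 rad), for 0.2 s.
2. the latch is swung fully closed behind the board (value of joint latch above 2.97 rad), for 0.2 s.
At the end, for the whole second after the job is handed in: The loose board lies flat on the deck, both corners of its leading edge within 3 mm of the fixed board's face, its far edge within 4 mm of the rail, at rest; the latch is closed to beyond 2.97 rad (y of each of board_rear_corner, board_front_corner in the frame of bed above 0.037 m and x of board_rear_corner in the frame of bed above 0.056 m and angle between board's own z axis and vertical below 0.03 rad and z of board in the frame of bed below 0.025 m and value of joint latch above 2.97 rad and linear speed of board below 0.01 m/s); the robot touches nothing.
It fails at once if the weight is moved more than 15 mm (distance of weight from where it was at the start of the episode above 0.015 m).
It fails at once if the loupe is moved more than 15 mm (distance of loupe from where it was at the start of the episode above 0.015 m).
It fails at once if the jar is moved more than 15 mm (distance of jar from where it was at the start of the episode above 0.015 m).
It also fails if it takes over 69 s, if anything falls off the work surface, if the arm or the gripper's body presses on something with over 40 N, if the wrist force passes 120 N, or if a joint passes its speed limit or range.

## Robot

A 6-joint arm with a two-finger parallel gripper is mounted at the origin on the work surface. World frame = base frame: x ahead of the robot, y to its left, z up, the work surface at z = 0. Lengths are in mm, angles in rad, forces in N, time in s.
With the tool pointing down it reaches from about 350 to 775 mm from the base axis. Payload 5.5 kg.
Tool frame: the origin (TCP) lies between the finger pads; the fingertips stand 19 mm ahead of it and the grasp point (between the pads) is the TCP; z points along the fingers, x is the direction in which the jaws open and shut, and the axes are right-handed (so a half turn about z gives the same grasp; the last joint's range is limited). The gripper opens to 85 mm and grips with 20 to 120 N. Pads are 22 mm wide; open, the fingers measure 114 mm over their backs; the gripper's body (76 mm by 85 mm) begins 54 mm behind the grasp point. The pads swing forward as they close: fully open they stand 13 mm farther back than shut.
Start: joints at [1.194, 0.313, 0.046, 1.304, 0, 1.431], TCP at [134.914, 558.991, 220.523] pointing down, gripper open.
Joint ranges: [-2.76, 2.76], [-0.86, 1.69], [-1.03, 1.26], [-2.2, 2.34], [-1.47, 1.5], [-3.14, 3.14]. Speed limits (rad/s): [2.57, 2.57, 3.14, 3.14, 3.14, 3.14].

## Interface

Orientations are given as [roll, pitch, yaw] about the fixed x, y, z axes, in that order (R = Rz(yaw) Ry(pitch) Rx(roll)).
In Python, from station import ctrl, imaging, ticket gives the robot as it stands.
- The arm moves only by the tool arm_command, never from a script. Its argument "plan" is a list of rows, each a list of 5 numbers: the finger opening in mm, from 0 to 85.4, then the shift along the world's x, y, z in mm, then the turn about the world's z in degrees. A call has 1 to 20 rows; each row is the pose to reach, as a shift and turn from the pose commanded when the call began; what a row does not reach only later rows make up. A row lasts 1/12 s, in which the tool goes at most 41.7 mm and 7.16 degrees, less where a joint would pass 70% of its speed; a pose out of reach is approached as far as the arm can. A call with a gripper value outside its range is refused whole. The fingers move at their own pace and stop on an object; "grip_force" is the grip in N (left out, the last holds). Time passes only in rows, so rows that repeat a pose let the fingers close. It gives the time, the measured TCP pose, the force and the opening at its end, in the units of the state.
- ctrl.state(): the state, without advancing time (a new reading comes with each control period).
- imaging.snapshot(name): name is "side" or "top" or "wrist"; returns the picture (480x640x3 uint8, red, green, blue); there is no depth.
- imaging.get_calibration(name): a dict with "fx", "fy", "cx", "cy" (pixels), "dist_coeffs" ([k1, k2, p1, p2, k3] as OpenCV has them; the pictures are not rectified), "view" (4x4, takes a point from world to camera coordinates). Camera axes: x right, y up, looking along -z (the intrinsics and any distortion apply to the point x, -y, -z); pixel columns grow to the right and rows downward; lengths in mm; the calibration is good to about 2 mm. A picture is of the moment at which its call begins: read the wrist's pose just before it. get_calibration takes no time and is no camera call; for the wrist camera it gives the pose at the moment of the call.
- ticket.job_done(): hands the job in, once; it reports no verdict.
The state is a dict: "t": time; "joint_positions": joint angles; "qvel": joint speeds; "tau": joint torques, N m; "tcp_pos": TCP position; "orientation": TCP orientation; "ft_force": force on the tool from outside, world axes, zero at the start; "ft_torque": the same for the moment, N m; "grip_width": finger opening in mm.
Only numpy, scipy, OpenCV 4.12 (cv2) and the standard library are available. Lean on these libraries where they do the work, as an engineer would, in place of code of your own. Each camera call takes 0.05 s, during which the arm holds its last target.

## Working session

There is one attempt and no reset: what is moved stays moved. The work goes in short steps, Python scripts to look and compute and a tool call to move; the robot and the scene stay as the last step left them, time stands still between calls to the robot, and variables do not carry over. Pictures are saved under pics/ and viewed, and the job is handed in when it is done.

Besides the shell and the picture viewer there is one more tool, called after "Request:" as name(argument=value, ...) on one line, values as JSON. arm_command: Moves the arm, as the interface text tells. Its arguments: {"type":"object","properties":{"plan":{"type":"array"},"grip_force":{"type":"number"}},"required":["plan"]}

```bash
mkdir -p pics; ls; python3 - <<'E'
from station import ctrl, imaging, ticket
import cv2
print(ctrl.state())
for n in ["top","side","wrist"]:
    c=imaging.get_calibration(n); print(n,c)
    cv2.imwrite(f"pics/{n}0.png",imaging.snapshot(n)[:,:,::-1])
E
```

```text
pics
{'t': 0.0, 'joint_positions': array([ 1.19437877e+00,  3.14021734e-01,  4.49738962e-02,  1.30360267e+00,
       -3.58973664e-05,  1.43121751e+00]), 'qvel': array([-0.00227597,  0.00079957, -0.00014886,  0.00078136, -0.00062674,
        0.00076716]), 'tau': array([-1.04271923e-03, -4.80623889e+01,  2.98537338e+01,  1.95619423e-02,
       -2.06493219e-04,  1.44555983e-06]), 'tcp_pos': array([134.7221679 , 558.44308112, 219.59468021]), 'orientation': array([-3.14137024e+00,  1.84114478e-03,  1.33395782e+00]), 'ft_force': array([-0.57507626,  0.42265771, -0.4885583 ]), 'ft_torque': array([-0.00184143,  0.01899353,  0.08326734]), 'grip_width': 85.5718509776076}
top {'fx': 554.7304623499937, 'fy': 554.7304623499937, 'cx': 318.9214701933488, 'cy': 226.15170166023438, 'dist_coeffs': array([-0.15217295,  0.        ,  0.        ,  0.        ,  0.        ]), 'view': array([[ 1.40956471e-02, -9.99768703e-01, -1.62435841e-02,
         1.79373896e+01],
       [ 9.94003038e-01,  1.22488517e-02,  1.08664283e-01,
        -5.25931019e+02],
       [-1.08440184e-01, -1.76778653e-02,  9.93945783e-01
[... 509 characters left out ...]
e-02,  8.57996400e-01,  5.04808976e-01,
        -1.35001895e+03],
       [ 0.00000000e+00,  0.00000000e+00,  0.00000000e+00,
         1.00000000e+00]])}
wrist {'fx': 415.8840390514982, 'fy': 415.8840390514982, 'cx': 321.85864763646447, 'cy': 248.21213557099873, 'dist_coeffs': array([-0.05466241,  0.        ,  0.        ,  0.        ,  0.        ]), 'view': array([[ 2.34039308e-01,  9.72226758e-01, -8.56348604e-04,
        -5.74414685e+02],
       [-9.22735036e-01,  2.21847790e-01, -3.15188216e-01,
         4.14140291e+01],
       [-3.06244438e-01,  7.45566147e-02,  9.49028796e-01,
        -3.80328417e+02],
       [ 0.00000000e+00,  0.00000000e+00,  0.00000000e+00,
         1.00000000e+00]])}
```

View pics/top0.png

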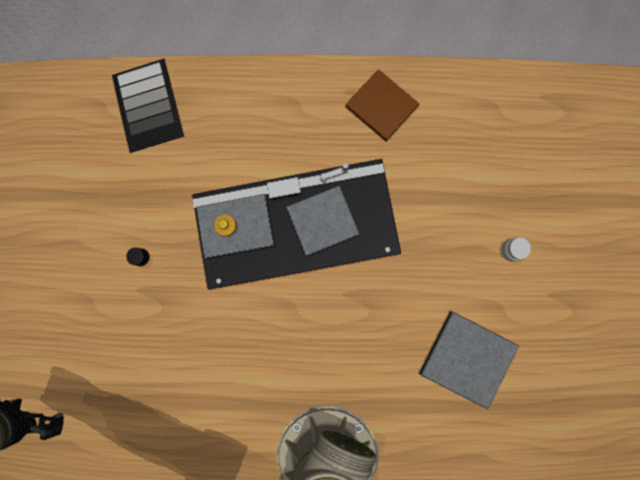

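View pics/side0.png

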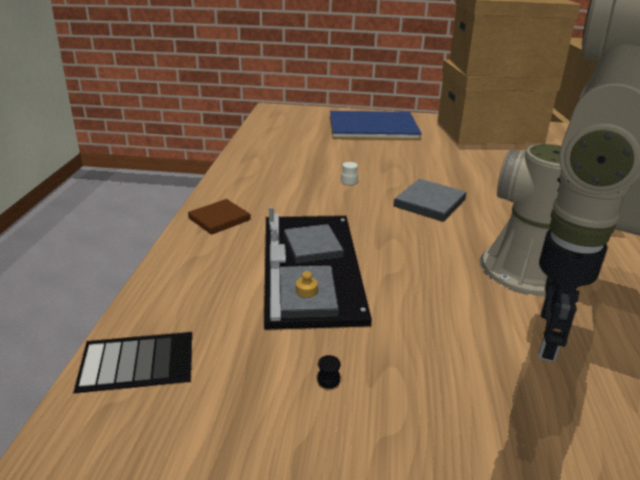

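View pics/wrist0.png

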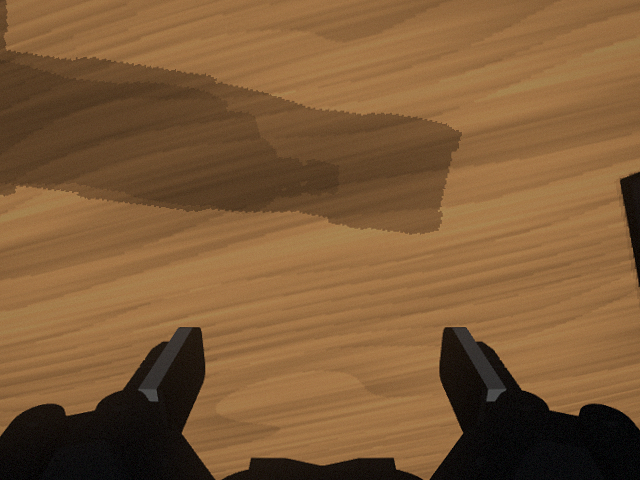

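The top view shows the bed at about (297,225). Four things could be taken for the board:
- grey on the deck, (323,220)
- a bigger grey board on the table, (469,360)
- brown, (382,105)
- the fixed board with the weight on it, (236,225)

I choose (323,220), which is on the deck and the smaller of the two loose grey ones. The loupe is at (138,257), the jar at (517,249) and the latch at (335,173). Next is a close crop.

```bash
python3 - <<'E'
import cv2
im=cv2.imread("pics/top0.png")
c=im[145:300,180:410]; cv2.imwrite("pics/crop0.png",cv2.resize(c,None,fx=3.4,fy=3.4,interpolation=cv2.INTER_CUBIC))
E
```

```text
(no output)
```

View pics/crop0.png

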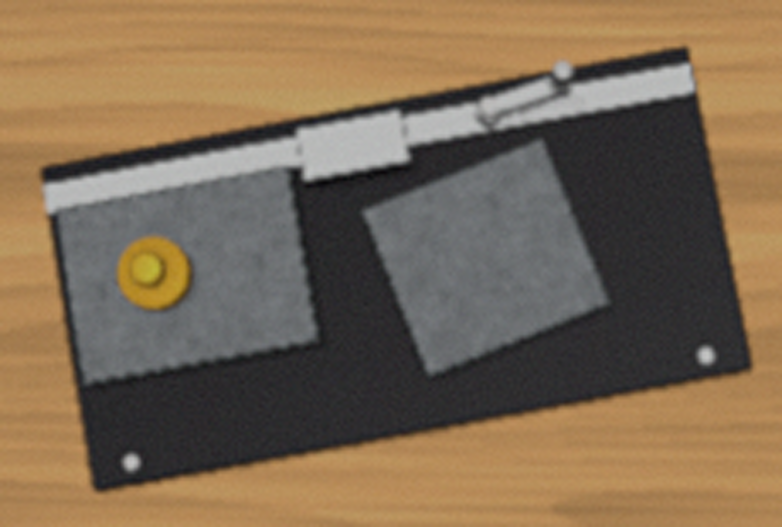

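The crop confirms the choice: a plain grey felt square with black sides, off the rail and turned a little, with corners at crop (363,210), (545,140), (608,302) and (430,376). The latch pivot is at about (488,118) and its knob at (563,70). Next I fit the poses.

```bash
cat > h.py <<'E'
import numpy as np, cv2
from scipy.optimize import least_squares
def ray(c,px):
    V=np.array(c["view"]);K=np.array([[c["fx"],0,c["cx"]],[0,c["fy"],c["cy"]],[0,0,1.]])
    p=cv2.undistortPoints(np.array(px,float).reshape(-1,1,2),K,np.array(c["dist_coeffs"])).reshape(-1,2)
    d=np.c_[p[:,0],-p[:,1],-np.ones(len(p))]@V[:3,:3]
    o=-V[:3,:3].T@V[:3,3]
    return o,d
def at(c,px,z):
    o,d=ray(c,px); z=np.broadcast_to(z,len(d)); t=(z-o[2])/d[:,2]; return o[:2]+d[:,:2]*t[:,None]
def fit(loc,w):
    loc=np.array(loc,float); w=np.array(w)
    a,b=loc.mean(0),w.mean(0); l=loc-a;m=w-b
    th=np.arctan2((l[:,0]*m[:,1]-l[:,1]*m[:,0]).sum(),(l*m).sum())
    R=np.array([[np.cos(th),-np.sin(th)],[np.sin(th),np.cos(th)]])
    t=b-R@a; return t,th,R,(w-(loc@R.T+t))
E
python3 - <<'E'
from h import *
from station import imaging,ctrl
c=imaging.get_calibration("top")
f=lambda a:np.array(a)/3.4+[180-.35,145-.35]
D=[(43,168),(687,48),(750,368),(97,490)]
S=[(319,342),(292,168)]
t,th,R,r=fit([(95,210),(95,-240),(-130,-240),(-130,210),(-60,40),(60,40)],np.vstack([at(c,f(D),22),at(c,f(S),44)]))
print("bed",t,th,r.round(1))
B=[(363,210),(545,140),(608,302),(430,376)]
w=at(c,f(B),44)
bt,bth,_,r=fit([(60,65),(60,-65),(-60,-65),(-60,65)],w)
print("board",bt,bth,"rel",R.T@(bt-t),bth-th,r.round(1)); print(((w-t)@R).round(1))
L=(at(c,f([(488,118)]),60)-t)@R,(at(c,f([(563,70)]),98)-t)@R
print(L)
for n,p,z in [("jar",(517,249),60),("loupe",(138,257),46),("big",(469,360),22)]: print(n,at(c,[p],z))
print(R@[70,-98]+t)
E
```

```text
bed [546.35995955  97.07892488] 0.19760852644901158 [[-0.6 -1.7]
 [-1.7  1.6]
 [ 1.7  3.5]
 [ 2.3 -2.5]
 [ 0.2  1. ]
 [-1.9 -1.8]]
board [537.74268889  16.27532217] 0.391952823368164 rel [-24.31333318 -77.53928936] 0.19434429691915242 [[-0.6 -0.9]
 [-1.9 -0.7]
 [ 1.5  2.8]
 [ 1.  -1.2]]
[[  21.2   -2.9]
 [  45.1 -130. ]
 [ -68.6 -150.5]
 [ -95.   -26.8]]
(array([[ 63.5786904 , -95.10120742]]), array([[  77.99874327, -146.78942359]]))
jar [[ 476.42088361 -418.30151229]]
loupe [[448.24033252 434.49155688]]
big [[ 227.0050087  -317.67588579]]
[634.23752789  14.72886124]
```

Request:
arm_command(plan=[[60,422,-641,0,-65],[60,422,-641,0,-65],[60,422,-641,0,-65],[60,422,-641,0,-65],[60,422,-641,0,-65],[60,422,-641,0,-65],[60,422,-641,0,-65],[60,422,-641,0,-65],[60,422,-641,0,-65],[60,422,-641,0,-65],[60,422,-641,0,-65],[60,422,-641,0,-65],[60,422,-641,0,-65],[60,422,-641,0,-65],[60,422,-641,0,-65],[60,422,-641,0,-65],[60,422,-641,0,-65],[60,422,-641,0,-65],[60,422,-641,0,-65],[60,422,-641,0,-65]])

```text
t: 1.82
tcp_pos: [558.8, -86.0, 219.3]
orientation: [3.141, 0.0, 0.195]
ft_force: [-0.3, 0.3, 0.1]
grip_width: 60.4
```

```bash
python3 - <<'E'
from station import ctrl, imaging
import cv2
s=ctrl.state();print(s["t"],s["tcp_pos"],s["orientation"],s["ft_force"],s["grip_width"])
cv2.imwrite("pics/wrist1.png",imaging.snapshot("wrist")[:,:,::-1])
print(repr(imaging.get_calibration("wrist")["view"]))
E
```

```text
1.8167 [558.82153905 -85.95427833 219.2933576 ] [3.14085703e+00 7.21235761e-05 1.94889614e-01] [-0.32544969  0.30759757  0.08764504] 60.43125603067245
array([[ 9.80674282e-01,  1.95644557e-01, -1.07685758e-03,
        -5.30196669e+02],
       [-1.86069420e-01,  9.30949301e-01, -3.14183975e-01,
         2.22323778e+02],
       [-6.04658848e-02,  3.08312514e-01,  9.49361507e-01,
        -3.20205492e+02],
       [ 0.00000000e+00,  0.00000000e+00,  0.00000000e+00,
         1.00000000e+00]])
```

View pics/wrist1.png

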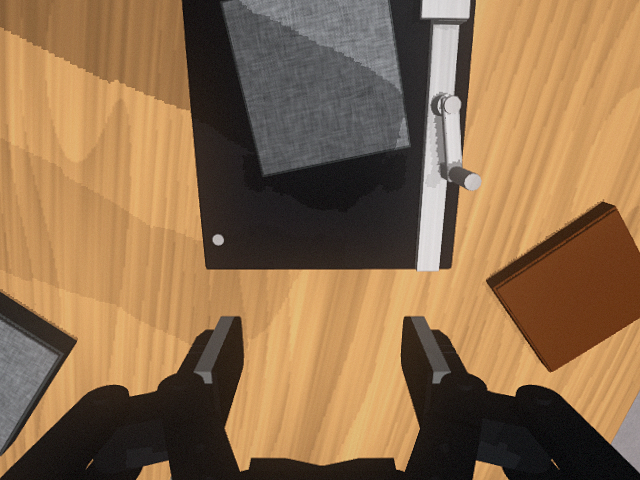

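The wrist picture shows the near deck corners at (207,269) and (451,268), the board's -y corners at (264,176) and (410,147), the latch head at (450,104) and the knob top at (472,181). Nothing stands where the fingers will come down.

```bash
python3 - <<'E'
from h import *
from station import imaging
c=imaging.get_calibration("wrist")
w=at(c,[(207,269),(451,268)],22); print(w, np.arctan2(*(w[1]-w[0])[::-1]), np.linalg.norm(w[1]-w[0]))
th=np.arctan2(*(w[1]-w[0])[::-1]);R=np.array([[np.cos(th),-np.sin(th)],[np.sin(th),np.cos(th)]])
t=w.mean(0)-R@[-17.5,-240]; print("bed",t,th)
print("board",(at(c,[(264,176),(410,147)],44)-t)@R,(at(c,[(222,0),(387,0)],44)-t)@R)
print("piv",(at(c,[(451,104)],61)-t)@R,"knob",(at(c,[(472,181)],98)-t)@R)
print("target",[R@p+t for p in ([-20,-174],[-20,-165],[-20,-112])])
E
```

```text
[[ 465.84637142 -158.57709661]
 [ 683.10054772 -114.17106608]] 0.20161953217464107 221.74596427059558
bed [543.557455   102.26885415] 0.20161953217464107
board [[ -69.29206141 -152.92084389]
 [  44.94493109 -130.86366866]] [[-93.91167539 -27.16050568]
 [ 23.24862827 -28.05521223]]
piv [[ 69.339102   -99.12248255]] knob [[  76.69490054 -148.6107083 ]]
target [array([558.80718367, -72.21164842]), array([557.0048768 , -63.39395654]), array([546.39129189, -11.46754885])]
```

Request:
arm_command(plan=[[60,0,0,-40,0],[60,0,0,-80,0],[60,0,0,-120,0],[60,0,0,-150,0],[60,0,0,-165,0],[60,0,0,-174,0],[60,0,0,-174,0]])

```text
t: 2.45
tcp_pos: [554.7, -80.4, 44.6]
orientation: [-3.139, 0.004, 0.201]
ft_force: [-0.5, -0.0, -0.3]
grip_width: 59.8
```

```bash
cat > look.py <<'E'
import sys,cv2
from station import ctrl, imaging
s=ctrl.state();print(s["t"],s["tcp_pos"].round(1),s["orientation"].round(3),s["ft_force"].round(1),s["grip_width"])
for n in sys.argv[2:]:
    cv2.imwrite(f"pics/{n}{sys.argv[1]}.png",imaging.snapshot(n)[:,:,::-1])
E
python3 look.py 2 wrist side
python3 -c "
import cv2
cv2.imwrite('pics/s2c.png',cv2.resize(cv2.imread('pics/side2.png')[170:340,220:420],None,fx=3.5,fy=3.5,interpolation=2))"
```

```text
2.45 [554.7 -80.4  44.6] [-3.139  0.004  0.201] [-0.5 -0.  -0.3] 59.783591240659305
```

View pics/wrist2.png

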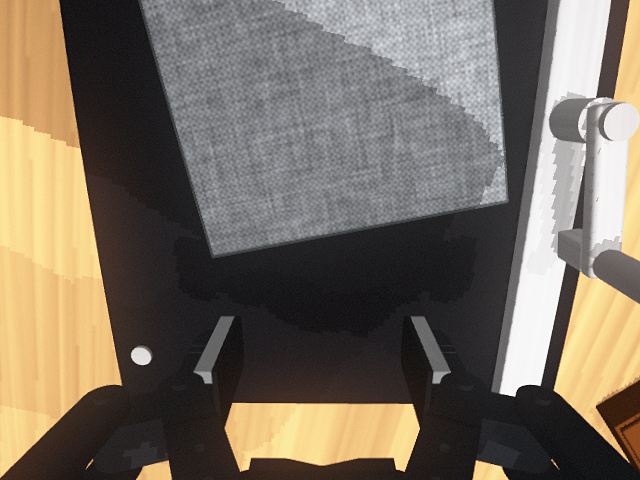

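View pics/s2c.png

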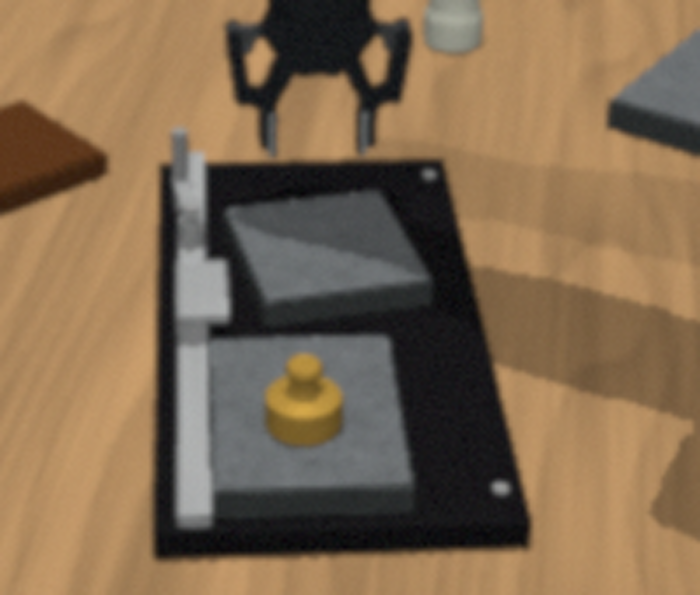

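```bash
python3 - <<'E'
from h import *
from station import imaging
c=imaging.get_calibration("side")
for p in [(297.7,213.7),(323.4,213.7)]:
  for z in (22,26,30,36): print(z,at(c,[p],z))
E
```

```text
22 [[ 599.58598801 -142.03231942]]
26 [[ 598.45348422 -134.77645594]]
30 [[ 597.32098043 -127.52059245]]
36 [[ 595.62222474 -116.63679721]]
22 [[ 529.31189093 -153.77937479]]
26 [[ 528.56612364 -146.45886422]]
30 [[ 527.82035636 -139.13835365]]
36 [[ 526.70170542 -128.1575878 ]]
```

```bash

python3 -c "
import cv2
im=cv2.imread('pics/side2.png')[190:235,275:345]
im=cv2.convertScaleAbs(im,alpha=2,beta=20)
cv2.imwrite('pics/s2d.png',cv2.resize(im,None,fx=11,fy=11,interpolation=0))"
```

```text
(no output)
```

View pics/s2d.png

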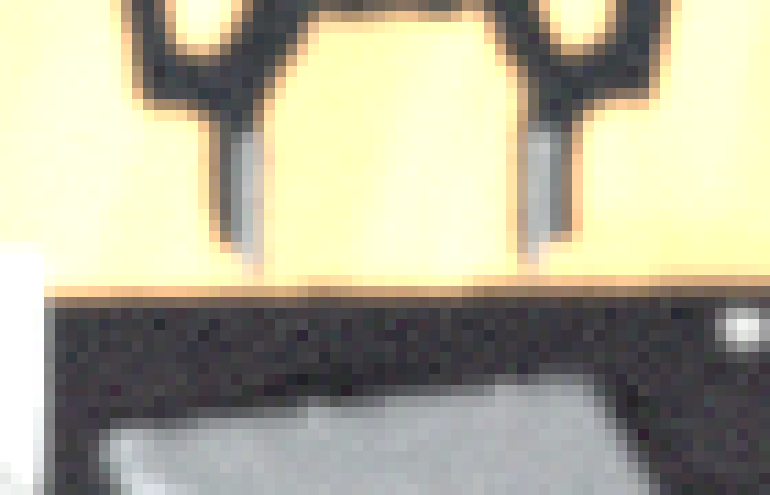

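```bash
python3 - <<'E'
from h import *
from station import imaging,ctrl
s=ctrl.state();print(s["t"],s["tcp_pos"],s["joint_positions"].round(4))
c=imaging.get_calibration("wrist");V=np.array(c["view"]);print("cam",-V[:3,:3].T@V[:3,3])
a,b=[(234,317),(412,317)]
for z in (20,30,40,50,60):
  w=at(c,[a,b],z);print(z,w,np.linalg.norm(w[0]-w[1]))
c=imaging.get_calibration("side");V=c["view"]
print("sidecam",-V[:3,:3].T@V[:3,3])
K=np.array([[c["fx"],0,c["cx"]],[0,c["fy"],c["cy"]],[0,0,1.]])
def proj(P):
    q=V[:3,:3]@P+V[:3,3]; return cv2.projectPoints(np.array([[q[0],-q[1],-q[2]]]),np.zeros(3),np.zeros(3),K,c["dist_coeffs"])[0].ravel()
for P in [(584,-73,30),(584,-73,58),(683,-114,22),(465,-158,22)]: print(P,proj(np.array(P,float)))
E
```

```text
2.55 [557.20500647 -81.40774452  47.46997843] [-2.8770e-01  4.0040e-01 -2.7250e-01  8.9700e-01  1.0000e-04  1.0826e+00]
cam [541.15557021  -2.06479864 201.24713443]
20 [[ 518.41133392 -104.20318188]
 [ 603.53585115  -86.90984079]] 86.86335867278822
30 [[519.66620817 -98.56787164]
 [600.09412606 -82.228661  ]] 82.07082173452442
40 [[520.92108243 -92.9325614 ]
 [596.65240098 -77.54748122]] 77.27828479626062
50 [[522.17595669 -87.29725116]
 [593.21067589 -72.86630144]] 72.48574785799681
60 [[523.43083094 -81.66194092]
 [589.76895081 -68.18512166]] 67.693210919733
sidecam [ 393.79811671 1176.43452788  748.842146  ]
(584, -73, 30) [299.45299962 223.80775492]
(584, -73, 58) [299.50905043 214.5327645 ]
(683, -114, 22) [266.02201956 216.13391197]
(465, -158, 22) [346.62894173 214.81707379]
```

Request:
arm_command(plan=[[60,0,0,-5,0],[60,0,0,-10,0],[60,0,0,-10,0],[60,0,0,-10,0],[60,0,0,-10,0]])

```text
t: 2.97
tcp_pos: [557.1, -82.1, 36.8]
orientation: [3.141, -0.001, 0.199]
ft_force: [0.2, 0.7, -0.1]
grip_width: 60.1
```

```bash
python3 look.py 3 side
python3 -c "
import cv2
im=cv2.imread('pics/side3.png')[190:235,275:345]
im=cv2.convertScaleAbs(im,alpha=2,beta=20)
cv2.imwrite('pics/s3d.png',cv2.resize(im,None,fx=11,fy=11,interpolation=0))"
```

```text
2.9667 [557.1 -82.1  36.8] [ 3.141e+00 -1.000e-03  1.990e-01] [ 0.2  0.7 -0.1] 60.07479814157067
```

View pics/s3d.png

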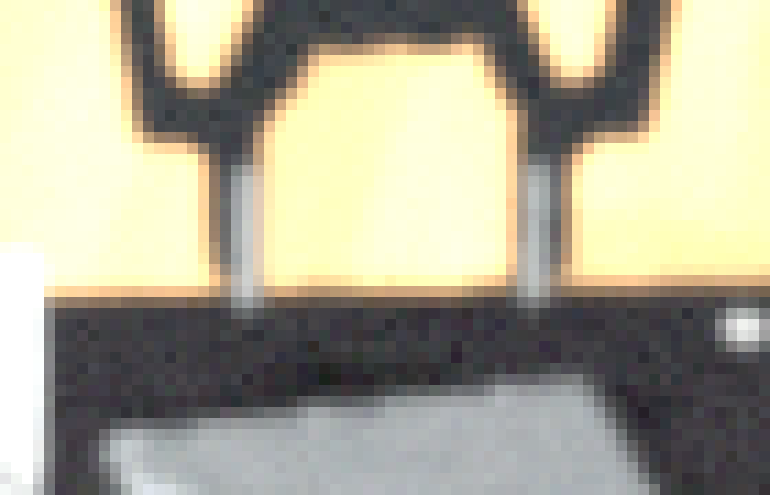

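Request:
arm_command(plan=[[60,0,0,-4,0],[60,0,0,-8,0],[60,0,0,-8,0],[60,0,0,-8,0]])

```text
t: 3.35
tcp_pos: [556.4, -81.9, 28.0]
orientation: [-3.141, 0.001, 0.199]
ft_force: [0.4, -0.8, -0.0]
grip_width: 60.2
```

```bash
python3 look.py 4 side wrist top
python3 -c "
import cv2,numpy as np
im=cv2.imread('pics/side4.png')[180:235,270:350]
im=cv2.convertScaleAbs(im,alpha=2,beta=20)
a=cv2.resize(im,(800,550),interpolation=0)
cv2.imwrite('pics/s4d.png',a)
t=cv2.imread('pics/top4.png')[145:300,280:440]
cv2.imwrite('pics/t4.png',cv2.resize(t,None,fx=3.7,fy=3.7,interpolation=2))"
```

```text
3.35 [556.4 -81.9  28. ] [-3.141e+00  1.000e-03  1.990e-01] [ 0.4 -0.8 -0. ] 60.17214896072807
```

View pics/s4d.png

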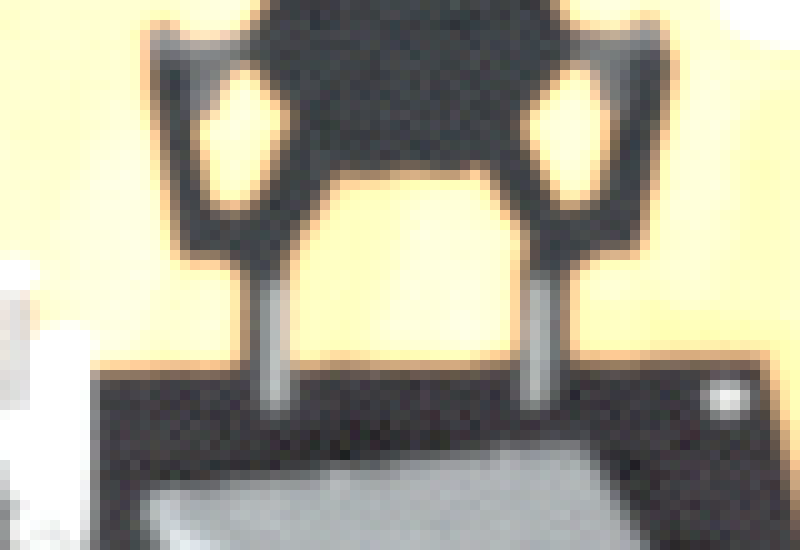

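View pics/t4.png

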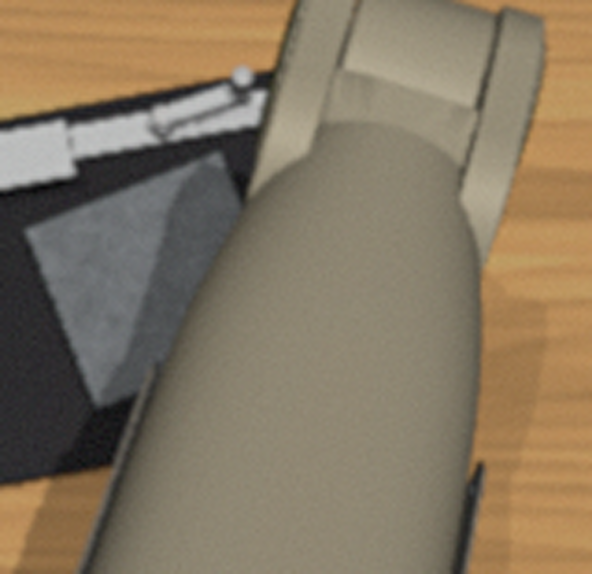

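View pics/wrist4.png

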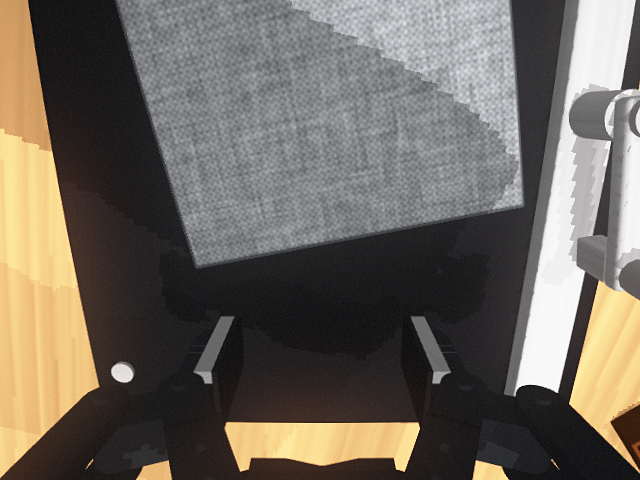

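```bash
python3 - <<'E'
from h import *
from station import imaging,ctrl
s=ctrl.state();print(s["t"],s["tcp_pos"],s["orientation"])
c=imaging.get_calibration("wrist");V=np.array(c["view"]);print("cam",-V[:3,:3].T@V[:3,3])
for z in (44,54): 
  w=at(c,[(198,267),(524,205)],z);print(z,w,np.linalg.norm(w[0]-w[1]))
print(at(c,[(105,421),(123,372)],22))
t=np.array([545,100.]);th=.2;R=np.array([[np.cos(th),-np.sin(th)],[np.sin(th),np.cos(th)]])
print((at(c,[(105,421),(508,395)],22)-t)@R,(at(c,[(198,267),(524,205)],44)-t)@R,(at(c,[(198,267),(524,205)],14)-t)@R)
E
```

```text
3.5 [556.92569883 -82.02655488  28.49753857] [-3.14155734e+00 -4.03863272e-05  1.99484728e-01]
cam [541.07469643  -2.64884594 182.29707167]
44 [[508.22638232 -63.34156949]
 [615.12371874 -18.49932583]] 115.92181567863084
54 [[510.60158186 -58.9529933 ]
 [609.76937382 -17.35320757]] 107.53972817117057
[[ 466.07364486 -162.27258281]
 [ 473.99044245 -131.68610401]]
[[-129.4586013  -241.36434654]
 [  63.24508862 -225.65297494]] [[ -68.49155393 -152.77982301]
 [  45.18373129 -130.06866102]] [[ -78.09074147 -164.26747564]
 [  60.24347916 -136.62970998]]
```

Request:
arm_command(plan=[[60,0,0,-5,0],[60,0,0,-8,0],[60,0,0,-8,0],[60,0,0,-8,0]])

```text
t: 3.83
tcp_pos: [556.5, -81.9, 20.1]
orientation: [-3.141, 0.001, 0.2]
ft_force: [-0.1, 0.8, 0.0]
grip_width: 60.2
```

```bash
python3 look.py 5 side
python3 -c "
import cv2,numpy as np
im=cv2.imread('pics/side5.png')[180:235,270:350]
im=cv2.convertScaleAbs(im,alpha=2,beta=20)
a=cv2.resize(im,(800,550),interpolation=0)
cv2.imwrite('pics/s5d.png',a)"
```

```text
3.8333 [556.5 -81.9  20.1] [-3.141e+00  1.000e-03  2.000e-01] [-0.1  0.8  0. ] 60.17000425152884
```

View pics/s5d.png

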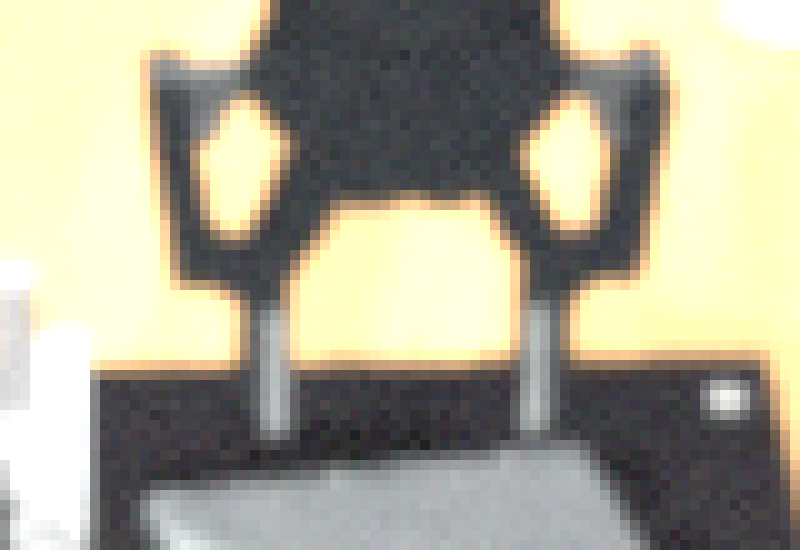

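Request:
arm_command(plan=[[60,-0.8,4,0,0],[60,-1.6,8,0,0],[60,-2.4,12,0,0],[60,-3.2,16,0,0],[60,-4,20,0,0],[60,-4.8,24,0,0],[60,-5.6,28,0,0],[60,-6.4,32,0,0],[60,-7.2,36,0,0],[60,-8,40,0,0],[60,-8.8,44,0,0],[60,-9.6,48,0,0],[60,-10.4,52,0,0],[60,-11.2,56,0,0],[60,-12,60,0,0],[60,-12.8,64,0,0],[60,-13.4,67,0,0],[60,-13.4,67,0,0]])

```text
t: 5.38
tcp_pos: [543.6, -14.0, 20.5]
orientation: [-3.141, -0.001, 0.2]
ft_force: [-0.2, 0.1, -0.5]
grip_width: 60.3
```

```bash
python3 look.py 6 side wrist top
python3 -c "
import cv2,numpy as np
im=cv2.imread('pics/side6.png')[180:330,250:400]
cv2.imwrite('pics/s6d.png',cv2.resize(im,None,fx=3.9,fy=3.9,interpolation=2))"
```

```text
5.3833 [543.6 -14.   20.5] [-3.141e+00 -1.000e-03  2.000e-01] [-0.2  0.1 -0.5] 60.31217404582903
```

View pics/s6d.png

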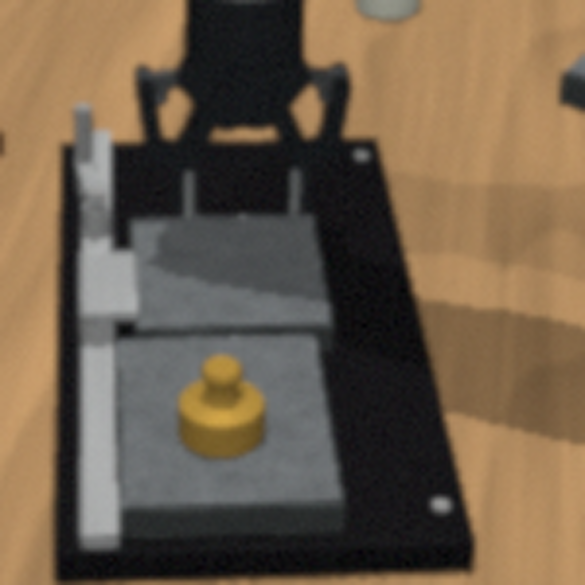

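View pics/wrist6.png

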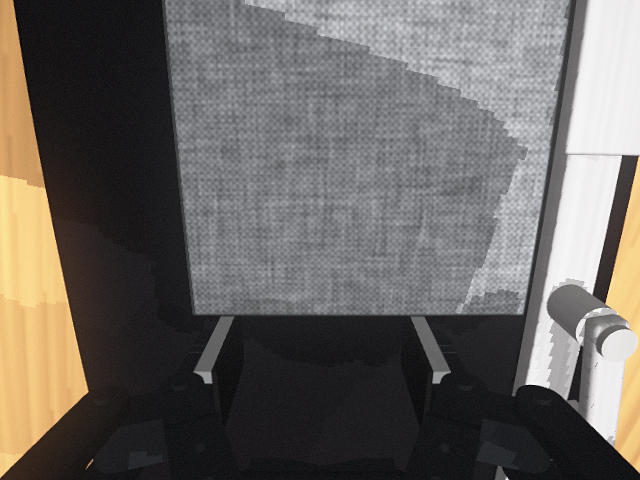

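The board is now square to the bed, with its -y corners at (193,315) and (525,315). A small gap is left to the fixed board and a few mm to the rail. Next is the push towards the rail.

```bash
python3 - <<'E'
from h import *
from station import imaging,ctrl
c=imaging.get_calibration("wrist")
t=np.array([545,100.]);th=.2;R=np.array([[np.cos(th),-np.sin(th)],[np.sin(th),np.cos(th)]])
print((at(c,[(193,315),(525,315)],44)-t)@R,(ctrl.state()["tcp_pos"][:2]-t)@R, ctrl.state()["tcp_pos"])
for p in ([-104,-33],[-85,-33]): print(R@p+t)
E
```

```text
[[-69.3602488  -98.87018807]
 [ 47.76711726 -99.02737705]] [ -24.40275258 -111.88319665] [543.31143759 -14.50106019  20.41355653]
[449.62916382  46.99619253]
[468.2504288   50.77090981]
```

Request:
arm_command(plan=[[60,2,-10,0,0],[60,3,-15,20,0],[60,3,-15,60,0],[60,0,0,80,7],[60,-20,10,80,14],[60,-40,25,80,21],[60,-60,40,80,28],[60,-80,50,80,35],[60,-94,61,80,42],[60,-94,61,80,49],[60,-94,61,80,56],[60,-94,61,80,63],[60,-94,61,80,70],[60,-94,61,80,77],[60,-94,61,80,84],[60,-94,61,80,90],[60,-94,61,40,90],[60,-94,61,15,90],[60,-94,61,8,90],[60,-94,61,8,90]])

```text
t: 7.2
tcp_pos: [447.5, 45.7, 26.8]
orientation: [-3.137, -0.001, 1.77]
ft_force: [-0.1, -0.0, 0.6]
grip_width: 60.1
```

```bash
python3 look.py 7 side wrist
python3 -c "
import cv2,numpy as np
im=cv2.imread('pics/side7.png')[180:330,250:400]
cv2.imwrite('pics/s7d.png',cv2.resize(im,None,fx=3.9,fy=3.9,interpolation=2))"
```

```text
7.2 [447.5  45.7  26.8] [-3.137e+00 -1.000e-03  1.770e+00] [-0.1 -0.   0.6] 60.07740553056632
```

View pics/s7d.png

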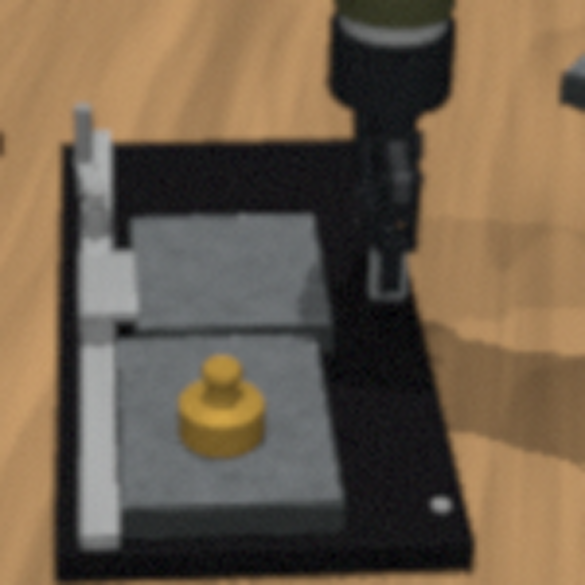

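View pics/wrist7.png

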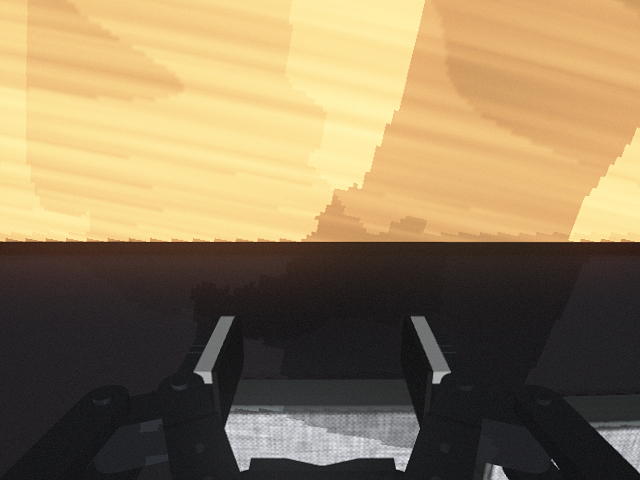

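Request:
arm_command(plan=[[60,0,0,-8,0],[60,0,0,-8,0],[60,4,0.8,-8,0],[60,8,1.6,-8,0],[60,12,2.4,-8,0],[60,16,3.2,-8,0],[60,19,3.8,-8,0],[60,22,4.4,-8,0],[60,25,5,-8,0],[60,27,5.4,-8,0],[60,28,5.6,-8,0],[60,28,5.6,-8,0]])

```text
t: 8.3
tcp_pos: [477.3, 51.7, 20.3]
orientation: [-3.141, -0.0, 1.77]
ft_force: [-2.5, -0.1, -0.4]
grip_width: 60.1
```

```bash
python3 look.py 8 side wrist
python3 -c "
import cv2,numpy as np
im=cv2.imread('pics/side8.png')[180:330,250:400]
cv2.imwrite('pics/s8d.png',cv2.resize(im,None,fx=3.9,fy=3.9,interpolation=2))"
```

```text
8.3 [477.3  51.7  20.3] [-3.141 -0.     1.77 ] [-2.5 -0.1 -0.4] 60.086012420347124
```

View pics/s8d.png

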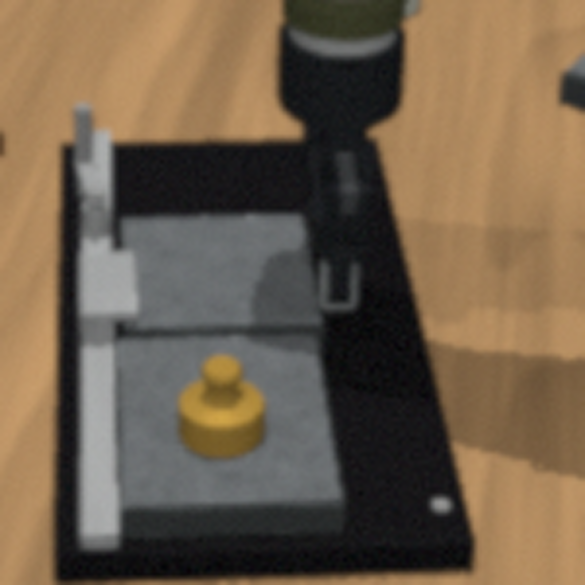

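Request:
arm_command(plan=[[60,1,0.2,0,0],[60,2,0.4,0,0],[60,3,0.6,0,0],[60,3,0.6,0,0]])

```text
t: 8.73
tcp_pos: [480.9, 52.2, 20.5]
orientation: [3.141, -0.0, 1.77]
ft_force: [-1.6, -0.4, -1.4]
grip_width: 60.2
```

Request:
arm_command(plan=[[60,1,0.2,0,0],[60,2,0.4,0,0],[60,2,0.4,0,0]])

```text
t: 8.98
tcp_pos: [482.2, 52.5, 20.5]
orientation: [-3.141, -0.0, 1.77]
ft_force: [-3.2, -1.0, -0.0]
grip_width: 60.0
```

Request:
arm_command(plan=[[60,1,0.2,0,0],[60,2,0.4,0,0],[60,2,0.4,0,0]])

```text
t: 9.23
tcp_pos: [482.2, 52.6, 20.4]
orientation: [-3.137, 0.0, 1.77]
ft_force: [-8.8, -3.0, 7.2]
grip_width: 59.8
```

```bash
python3 look.py 9 side 
python3 -c "
import cv2,numpy as np
im=cv2.imread('pics/side9.png')[215:275,255:345]
cv2.imwrite('pics/s9d.png',cv2.resize(im,None,fx=8,fy=8,interpolation=2))"
```

```text
9.2333 [482.2  52.6  20.4] [-3.137  0.     1.77 ] [-8.8 -3.   7.2] 59.76947365817622
```

View pics/s9d.png

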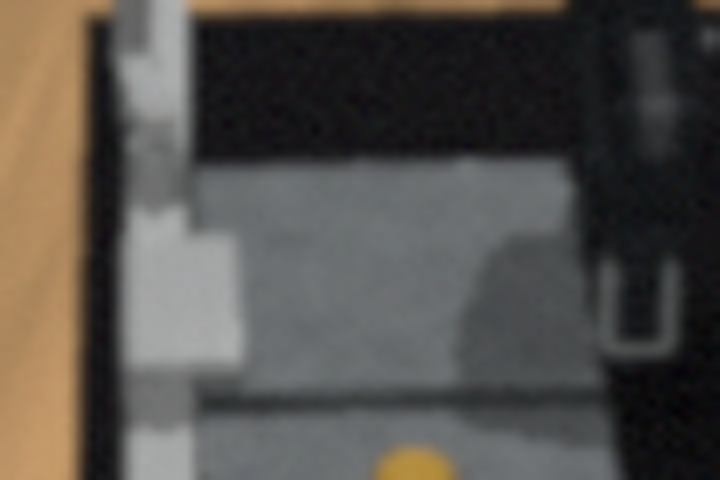

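The force rose to 9 N and the TCP stopped at x 482, so the board is against the rail. Only the seam gap is left. Next is the push along the rail.

Request:
arm_command(plan=[[60,-10,-2,0,0],[60,-20,-4,0,0],[60,-20,-4,40,0],[60,-20,-4,80,-7],[60,0,-20,80,-14],[60,20,-40,80,-21],[60,40,-60,80,-28],[60,60,-75,80,-35],[60,83,-81,80,-42],[60,83,-81,80,-49],[60,83,-81,80,-56],[60,83,-81,80,-63],[60,83,-81,80,-70],[60,83,-81,80,-77],[60,83,-81,80,-84],[60,83,-81,80,-90],[60,83,-81,40,-90],[60,83,-81,20,-90],[60,83,-81,20,-90],[60,83,-81,20,-90]])

```text
t: 10.95
tcp_pos: [566.4, -27.8, 40.0]
orientation: [-3.141, 0.002, 0.2]
ft_force: [0.5, -0.6, -0.1]
grip_width: 60.0
```

```bash
python3 look.py 10 side wrist
python3 - <<'E'
import cv2
im=cv2.imread('pics/side10.png')[205:275,255:345]
cv2.imwrite('pics/s10d.png',cv2.resize(im,None,fx=8,fy=8,interpolation=2))
from h import *
from station import imaging,ctrl
t=np.array([545,100.]);th=.2;R=np.array([[np.cos(th),-np.sin(th)],[np.sin(th),np.cos(th)]])
print((ctrl.state()["tcp_pos"][:2]-t)@R, ctrl.state()["tcp_pos"])
E
```

```text
10.95 [566.4 -27.8  40. ] [-3.141e+00  2.000e-03  2.000e-01] [ 0.5 -0.6 -0.1] 60.02993315259612
[  -2.32424126 -130.35730818] [568.620088   -28.22059638  42.0562008 ]
```

View pics/s10d.png

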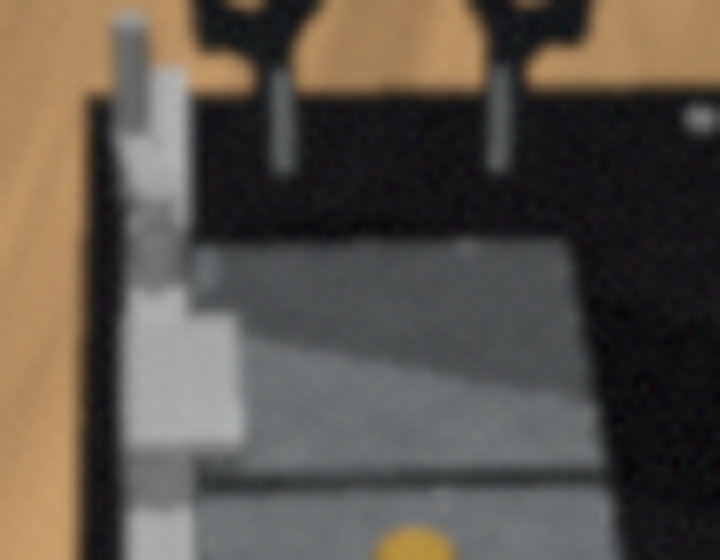

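View pics/wrist10.png

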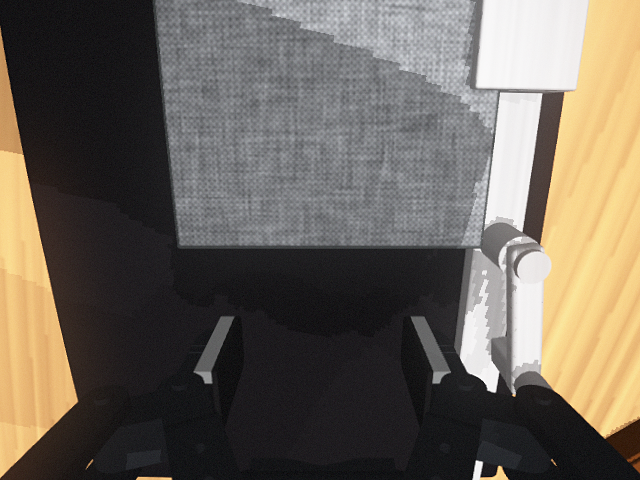

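Request:
arm_command(plan=[[60,-12,-2,0,0],[60,-12,-2,-12,0],[60,-12,-2,-21,0],[60,-12,-2,-21,0],[60,-13,2,-21,0],[60,-14,6,-21,0],[60,-14.5,10,-21,0],[60,-15,13,-21,0],[60,-15.5,15,-21,0],[60,-16,17,-21,0],[60,-16.4,19,-21,0],[60,-16.6,20,-21,0],[60,-16.8,21,-21,0],[60,-16.8,21,-21,0]])

```text
t: 12.22
tcp_pos: [551.2, -7.2, 19.8]
orientation: [3.141, -0.001, 0.199]
ft_force: [0.4, -2.1, 1.6]
grip_width: 60.3
```

Request:
arm_command(plan=[[60,-0.2,1,0,0],[60,-0.4,2,0,0],[60,-0.4,2,0,0]])

```text
t: 12.47
tcp_pos: [550.7, -5.2, 19.8]
orientation: [3.141, -0.001, 0.199]
ft_force: [0.7, -4.1, 2.1]
grip_width: 60.0
```

Request:
arm_command(plan=[[60,-0.2,1,0,0],[60,-0.4,2,0,0],[60,-0.4,2,0,0]])

```text
t: 12.72
tcp_pos: [550.3, -3.6, 19.8]
orientation: [3.14, -0.001, 0.199]
ft_force: [1.4, -6.1, 2.9]
grip_width: 60.3
```

Request:
arm_command(plan=[[60,-0.2,1,0,0],[60,-0.4,2,0,0],[60,-0.4,2,0,0]])

```text
t: 12.97
tcp_pos: [550.3, -3.5, 19.8]
orientation: [3.136, -0.0, 0.198]
ft_force: [1.9, -11.8, 2.7]
grip_width: 59.9
```

```bash
python3 look.py 11 side wrist
python3 - <<'E'
import cv2
im=cv2.imread('pics/side11.png')[205:275,255:345]
cv2.imwrite('pics/s11d.png',cv2.resize(im,None,fx=8,fy=8,interpolation=2))
E
```

```text
12.9667 [550.3  -3.5  19.8] [ 3.136 -0.     0.198] [  1.9 -11.8   2.7] 59.905470222292955
```

View pics/s11d.png

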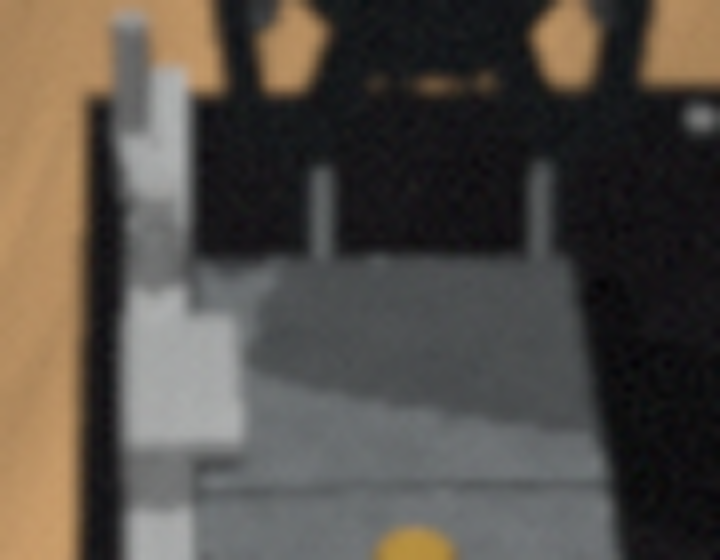

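View pics/wrist11.png

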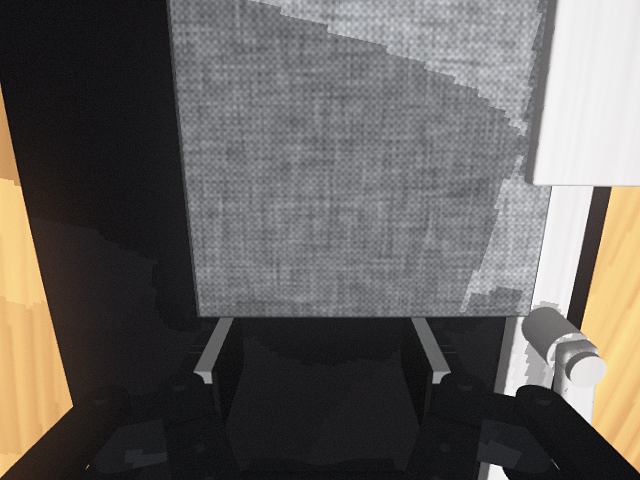

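The force went to 12 N with the TCP stopped, and the seam gap is now a thin even line in the side view. I back off, rise and check both the board and the knob.

Request:
arm_command(plan=[[60,2,-10,0,0],[60,4,-20,0,0],[60,4,-20,40,0],[60,4,-20,80,0],[60,30,-40,120,0],[60,60,-60,140,0],[40,91,-74,140,0],[32,91,-74,140,0],[32,91,-74,140,0],[32,91,-74,140,0]])

```text
t: 13.9
tcp_pos: [639.3, -74.8, 157.7]
orientation: [-3.139, 0.003, 0.199]
ft_force: [0.2, 0.1, -0.1]
grip_width: 32.1
```

```bash
python3 look.py 12 side wrist top
python3 - <<'E'
import cv2
im=cv2.imread('pics/side12.png')[165:275,240:390]
cv2.imwrite('pics/s12d.png',cv2.resize(im,None,fx=5.3,fy=5.3,interpolation=2))
im=cv2.imread('pics/top12.png')[145:300,180:410]
cv2.imwrite('pics/t12.png',cv2.resize(im,None,fx=3.4,fy=3.4,interpolation=2))
E
```

```text
13.9 [639.3 -74.8 157.7] [-3.139e+00  3.000e-03  1.990e-01] [ 0.2  0.1 -0.1] 32.06890234286887
```

View pics/s12d.png

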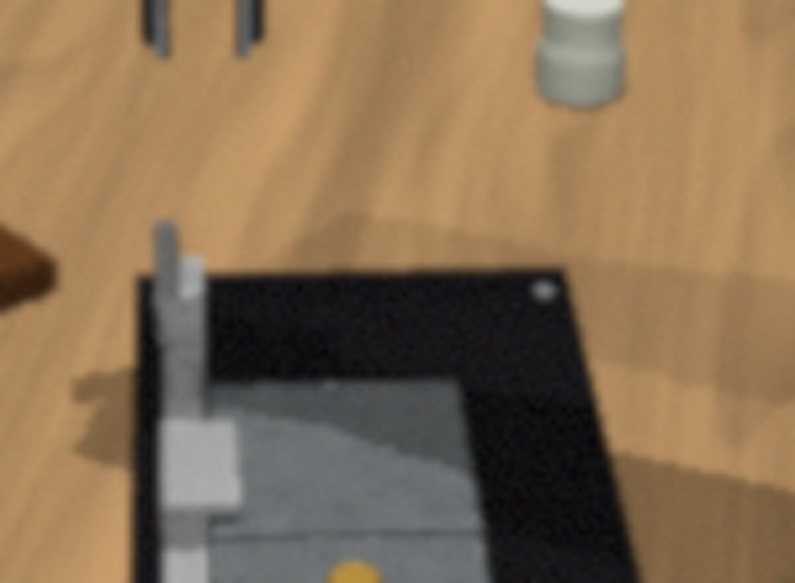

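View pics/wrist12.png

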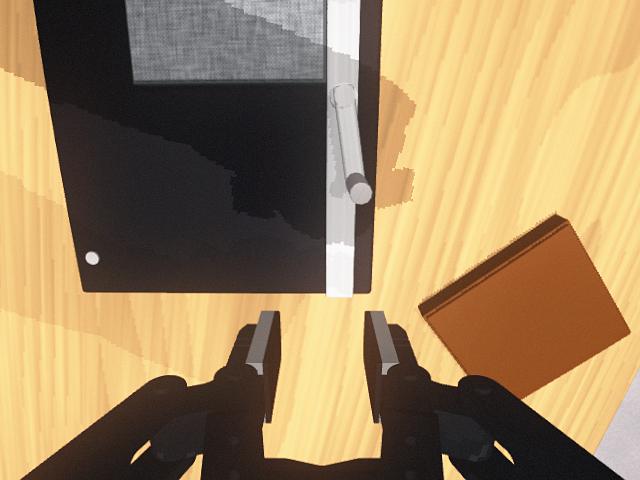

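View pics/t12.png

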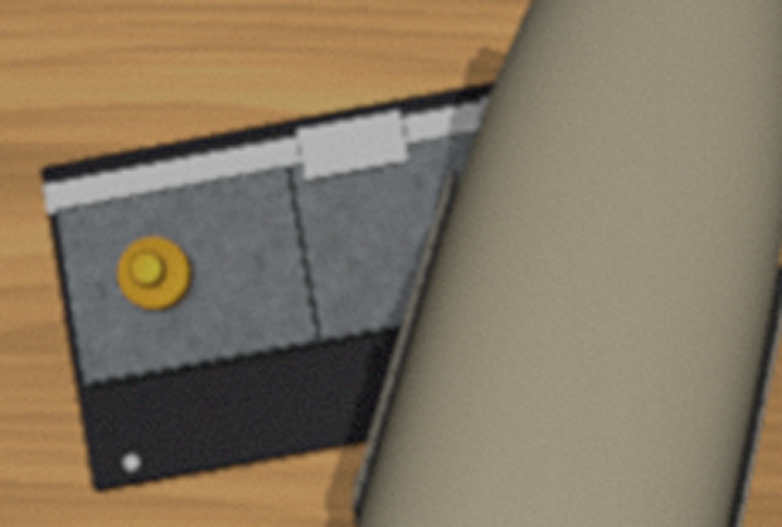

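The top and side views show the seam closed to an even hairline and the two -x edges in line. In the wrist view the board's +x edge meets the rail at (326,80). The knob top is at (361,191) and the pivot head at (343,95).

```bash
python3 - <<'E'
from h import *
from station import imaging,ctrl
s=ctrl.state();print(s["tcp_pos"])
c=imaging.get_calibration("wrist")
t=np.array([545,100.]);th=.2;R=np.array([[np.cos(th),-np.sin(th)],[np.sin(th),np.cos(th)]])
k=at(c,[(361,191)],98)[0];p=at(c,[(343,95)],61)[0]; e=at(c,[(134,84),(325,80)],44); d=at(c,[(85,292),(371,293)],22)
for q in (k,p,*e,*d): print(q,((q-t)@R))
c=imaging.get_calibration("side")
for z in (100,120,140,160,180): print(z,at(c,[(270.8,175.8),(285.8,175.8)],z).ravel())
E
```

```text
[638.91913053 -74.1528508  158.84091108]
[650.81977318 -29.66986513] [  77.94899764 -148.10824449]
[632.91723571  16.41082531] [ 69.55813894 -99.38941476]
[506.45456679  -1.05328489] [-57.8532793  -91.38115168]
[621.04857579  23.45053213] [ 59.32463587 -90.13209467]
[ 468.35102712 -161.21029741] [-127.01557153 -240.77568213]
[ 685.96285007 -116.92721974] [  95.0561925  -240.60811298]
100 [ 687.1615252  -208.62139046  645.54807757 -215.816779  ]
120 [ 678.11885094 -165.92823538  637.78810198 -172.90183226]
140 [ 669.07617669 -123.23508029  630.02812638 -129.98688552]
160 [660.03350243 -80.5419252  622.26815079 -87.07193879]
180 [650.99082818 -37.84877011 614.5081752  -44.15699205]
```

Request:
arm_command(plan=[[32,12,30,0,0],[32,12,44,0,0],[32,12,44,0,0],[32,12,44,-20,0],[32,12,44,-40,0],[32,12,44,-45,0],[32,12,44,-45,0]])

```text
t: 14.63
tcp_pos: [650.2, -30.6, 112.7]
orientation: [-3.14, 0.004, 0.2]
ft_force: [-0.2, 0.4, -0.7]
grip_width: 31.8
```

```bash
python3 look.py 13 side wrist
python3 - <<'E'
import cv2
im=cv2.imread('pics/side13.png')[165:275,240:390]
cv2.imwrite('pics/s13d.png',cv2.resize(im,None,fx=5.3,fy=5.3,interpolation=2))
E
```

```text
14.6333 [650.2 -30.6 112.7] [-3.14   0.004  0.2  ] [-0.2  0.4 -0.7] 31.799880845354707
```

View pics/s13d.png

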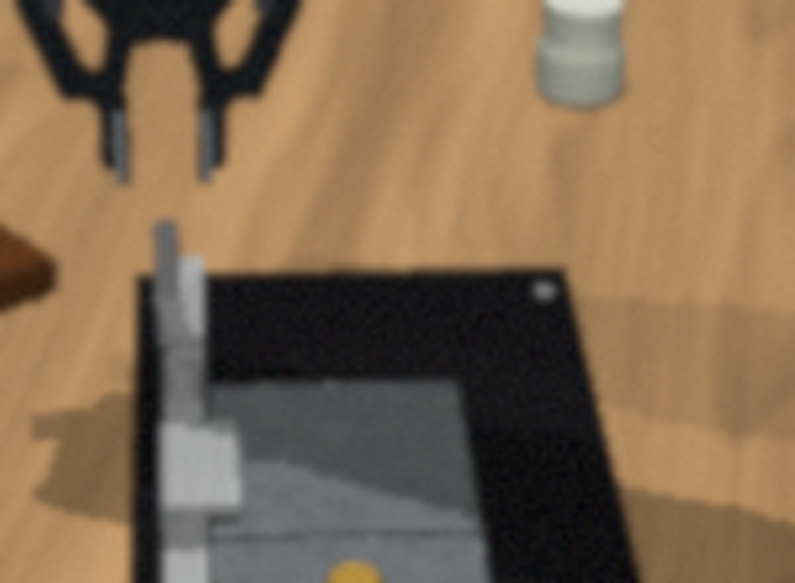

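View pics/wrist13.png

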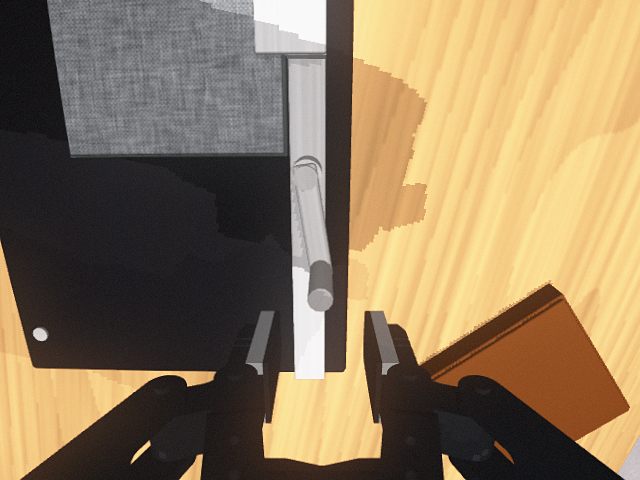

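The pin top at (320,300) lies midway between the jaws, with the tips still above it. I go down around it and close to a loose cage.

Request:
arm_command(plan=[[32,0,0,-20,0],[32,0,0,-40,0],[32,0,0,-48,0],[32,0,0,-48,0],[17,0,0,-48,0],[17,0,0,-48,0],[17,0,0,-48,0]], grip_force=20)

```text
t: 15.32
tcp_pos: [653.4, -31.2, 68.1]
orientation: [3.141, -0.002, 0.199]
ft_force: [-0.5, -0.4, 1.3]
grip_width: 17.1
```

```bash
python3 look.py 14 side wrist
python3 - <<'E'
import cv2
im=cv2.imread('pics/side14.png')[165:275,240:390]
cv2.imwrite('pics/s14d.png',cv2.resize(im,None,fx=5.3,fy=5.3,interpolation=2))
E
```

```text
15.3167 [653.4 -31.2  68.1] [ 3.141e+00 -2.000e-03  1.990e-01] [-0.5 -0.4  1.3] 17.123825004674217
```

View pics/s14d.png

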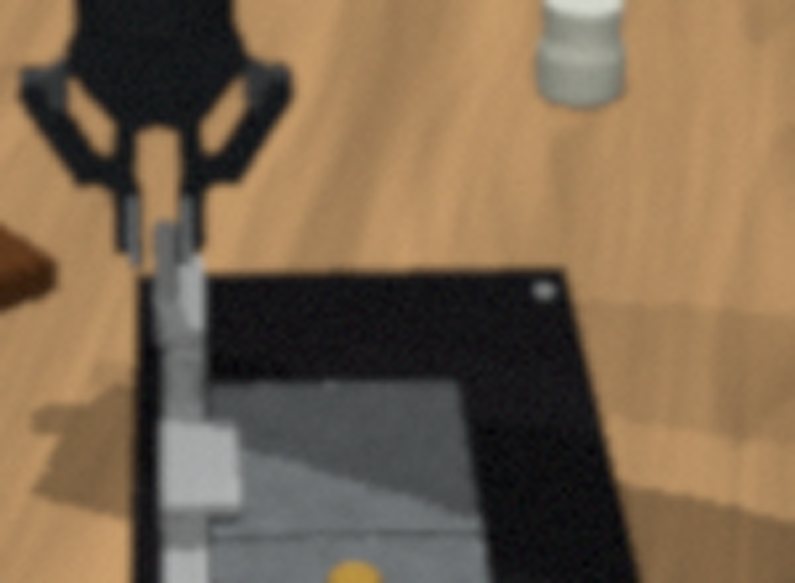

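View pics/wrist14.png

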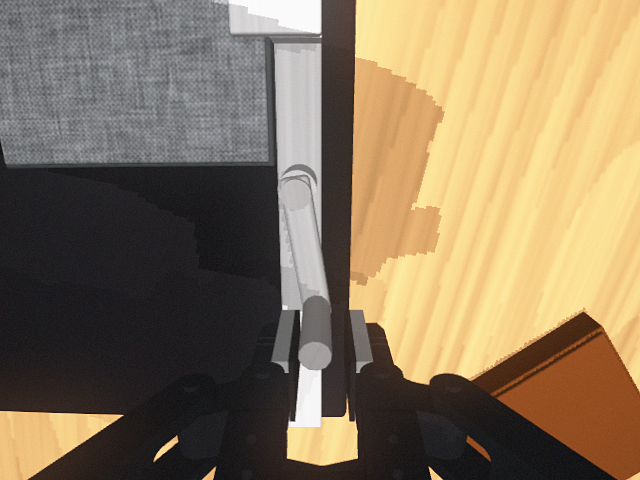

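```bash
python3 - <<'E'
import numpy as np
from station import ctrl
print(ctrl.state()["tcp_pos"])
R=np.array([[np.cos(.2),-np.sin(.2)],[np.sin(.2),np.cos(.2)]])
f=lambda a:R@[50*np.cos(a),-50*np.sin(a)]
for a in np.linspace(1.4,3.2,19): print(a.round(2),(f(a)-f(1.4)).round(1),np.degrees(-(a-1.4)*.75).round(0))
E
```

```text
[653.30345644 -31.17378042  67.75190733]
1.4 [0. 0.] -0.0
1.5 [-4.7 -1.6] -4.0
1.6 [-9.6 -2.7] -9.0
1.7 [-14.6  -3.3] -13.0
1.8 [-19.6  -3.4] -17.0
1.9 [-24.6  -3. ] -21.0
2.0 [-29.5  -2.1] -26.0
2.1 [-34.3  -0.7] -30.0
2.2 [-38.9   1.1] -34.0
2.3 [-43.4   3.4] -39.0
2.4 [-47.5   6.2] -43.0
2.5 [-51.4   9.3] -47.0
2.6 [-55.   12.8] -52.0
2.7 [-58.2  16.7] -56.0
2.8 [-61.   20.8] -60.0
2.9 [-63.3  25.2] -64.0
3.0 [-65.2  29.9] -69.0
3.1 [-66.7  34.6] -73.0
3.2 [-67.6  39.5] -77.0
```

Request:
arm_command(plan=[[17,-5.5,-1,-4,-4],[17,-11,-2,-4,-9],[17,-16,-2.5,-4,-13],[17,-21,-2.5,-4,-17],[17,-26,-2,-4,-21],[17,-31.5,-1,-4,-26],[17,-36,0.5,-4,-30],[17,-41,2,-4,-34],[17,-41,2,-4,-34]])

```text
t: 16.17
tcp_pos: [611.4, -28.9, 63.3]
orientation: [-3.141, -0.001, -0.395]
ft_force: [-0.7, -0.6, -0.2]
grip_width: 17.2
```

```bash
python3 look.py 15 side wrist
```

```text
16.1667 [611.4 -28.9  63.3] [-3.141e+00 -1.000e-03 -3.950e-01] [-0.7 -0.6 -0.2] 17.19253467431829
```

View pics/wrist15.png

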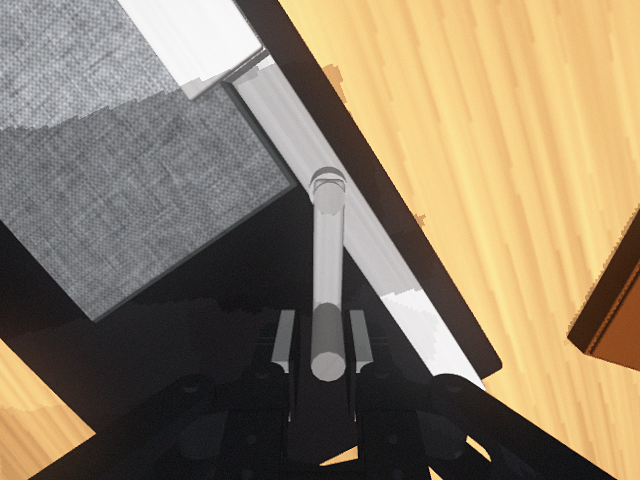

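Request:
arm_command(plan=[[17,-4.5,2.3,0,-4],[17,-8.6,5,0,-9],[17,-12.5,8,0,-13],[17,-16,11.7,0,-17],[17,-19.3,15.6,0,-21],[17,-22,19.7,0,-26],[17,-24.4,24,0,-30],[17,-26.3,29,0,-34],[17,-27.8,33.5,0,-38],[17,-28.3,36,0,-42],[17,-28.3,36,0,-42]])

```text
t: 17.18
tcp_pos: [583.6, 7.3, 62.8]
orientation: [-3.141, -0.0, -1.126]
ft_force: [-0.0, -0.3, 0.8]
grip_width: 17.1
```

```bash
python3 look.py 16 side wrist; python3 - <<'E'
import cv2
im=cv2.imread('pics/side16.png')[165:275,240:390]
cv2.imwrite('pics/s16d.png',cv2.resize(im,None,fx=5.3,fy=5.3,interpolation=2))
E
```

```text
17.1833 [583.6   7.3  62.8] [-3.141 -0.    -1.126] [-0.  -0.3  0.8] 17.079086876928866
```

View pics/wrist16.png

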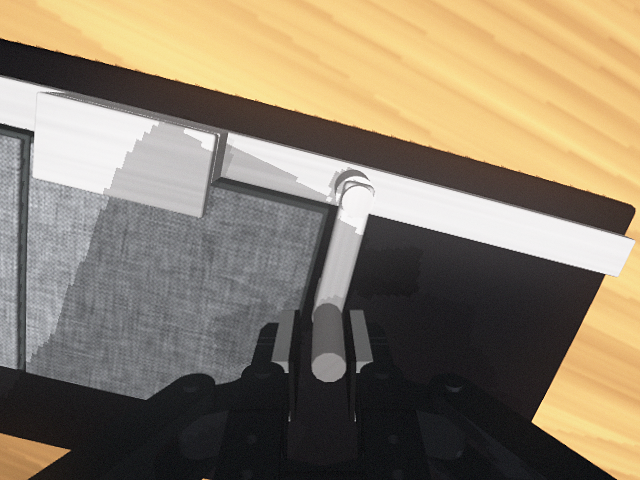

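View pics/s16d.png

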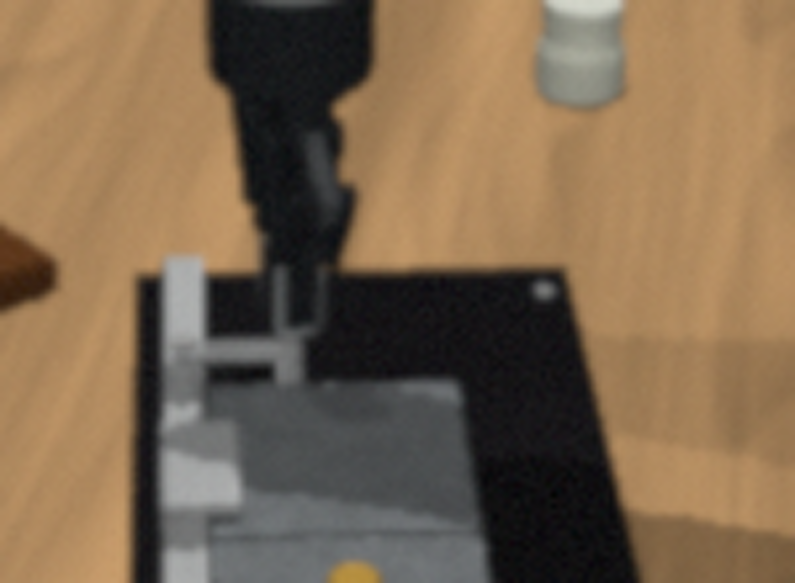

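It is nearly closed and the force is still about zero. I push on along the bed's +y until the stop is felt.

Request:
arm_command(plan=[[17,-0.4,1.5,0,0],[17,-0.8,3,0,0],[17,-1,4.5,0,0],[17,-1,4.5,0,0]])

```text
t: 17.62
tcp_pos: [583.1, 8.8, 62.7]
orientation: [3.14, -0.006, -1.128]
ft_force: [1.4, -8.5, -1.1]
grip_width: 17.1
```

Request:
arm_command(plan=[[17,-0.2,1,0,0],[17,-0.4,2,0,0],[17,-0.4,2,0,0]])

```text
t: 17.87
tcp_pos: [583.1, 8.9, 62.7]
orientation: [3.139, -0.009, -1.129]
ft_force: [1.2, -15.7, -1.4]
grip_width: 16.9
```

The latch is on its stop: the force climbs to 16 N with no further motion. I relax, open and lift away.

Request:
arm_command(plan=[[17,0.8,-4,0,0],[17,1,-5.5,0,0],[22,1,-5.5,0,0],[28,1,-5.5,0,0],[30,1,-5.5,0,0],[30,1,-5.5,0,0],[30,1,-5.5,20,0],[30,1,-5.5,50,0],[30,1,-5.5,90,0],[30,-30,-40,120,0],[30,-60,-80,130,0],[30,-90,-120,130,0],[30,-120,-160,130,0],[30,-150,-200,130,0],[30,-150,-200,130,0],[30,-150,-200,130,0]])

```text
t: 19.2
tcp_pos: [428.6, -190.3, 192.9]
orientation: [3.14, -0.002, -1.132]
ft_force: [0.5, 0.1, -0.1]
grip_width: 30.2
```

```bash
python3 look.py 17 side top; python3 - <<'E'
import cv2
im=cv2.imread('pics/side17.png')[165:330,240:390]
cv2.imwrite('pics/s17d.png',cv2.resize(im,None,fx=3.6,fy=3.6,interpolation=2))
im=cv2.imread('pics/top17.png')[145:300,180:410]
cv2.imwrite('pics/t17.png',cv2.resize(im,None,fx=3.4,fy=3.4,interpolation=2))
E
```

```text
19.2 [ 428.6 -190.3  192.9] [ 3.140e+00 -2.000e-03 -1.132e+00] [ 0.5  0.1 -0.1] 30.17402101327978
```

View pics/s17d.png

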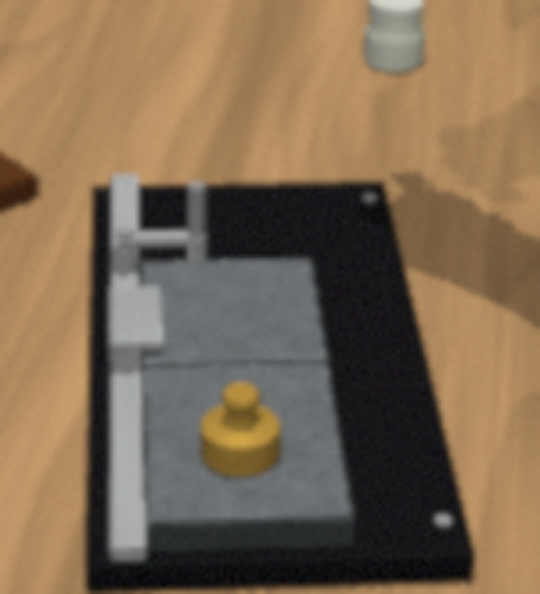

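View pics/t17.png

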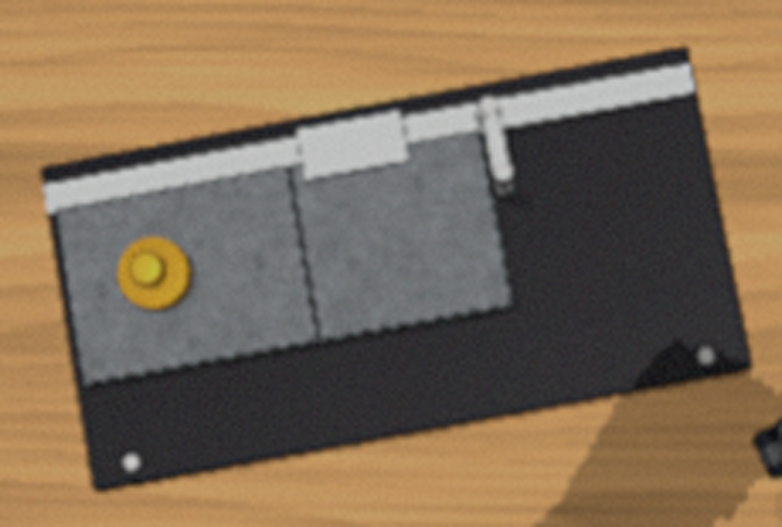

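View pics/top17.png

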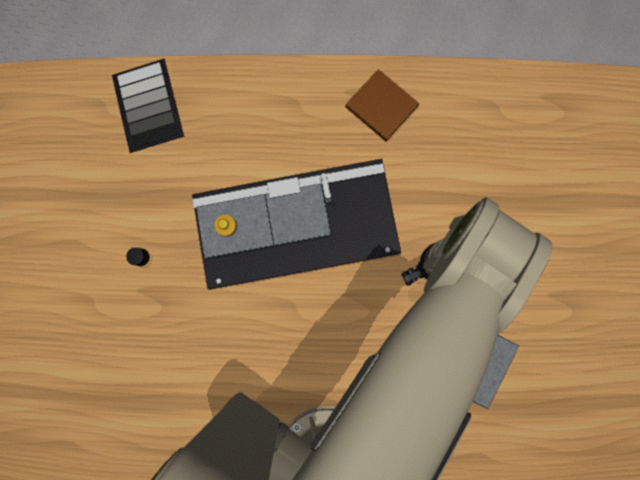

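```bash
python3 - <<'E'
from h import *
from station import imaging
import cv2
c=imaging.get_calibration("top")
f=lambda a:np.array(a)/3.4+[179.65,144.65]
t,R=np.array([546.4,98.]),None
th=.199;R=np.array([[np.cos(th),-np.sin(th)],[np.sin(th),np.cos(th)]])
k=(at(c,f([(504,187)]),98)-t)@R; p=(at(c,f([(488,105)]),60)-t)@R
d=(k-p)[0]; print(k,p,np.arctan2(-d[1],d[0])%6.28)
print((at(c,f([(482,135),(511,303),(319,340),(292,168)]),44)-t)@R)
a=cv2.imread("pics/side0.png");b=cv2.imread("pics/side17.png")
for n,(x,y) in {"jar":(349,173),"loupe":(329,371),"weight":(307,285)}.items():
    s=np.s_[y-20:y+20,x-18:x+18]; print(n,cv2.phaseCorrelate(a[s].mean(2),b[s].mean(2)))
im=b[205:250,260:320]; cv2.imwrite("pics/l17.png",cv2.resize(im,None,fx=10,fy=10,interpolation=2))
t0=b[140:210,320:380]; cv2.imwrite("pics/j17.png",np.hstack([cv2.resize(x[140:210,320:380],None,fx=5,fy=5) for x in (a,b)]))
E
```

```text
[[ 10.34320344 -96.77260029]] [[ 71.76387573 -97.69084445]] 3.1533563159674176
[[ 55.7833076  -90.49017339]
 [-57.86277749 -88.55436356]
 [-58.49848084  39.95071251]
 [ 57.60946263  37.6313835 ]]
jar ((0.1255257044051774, 0.09401361961525723), 0.9265610411618259)
loupe ((-0.023162624863758197, -0.006454506692897155), 0.9988482529611359)
weight ((-0.13985368026252587, -0.17320797325192316), 0.9434051897602529)
```

View pics/l17.png

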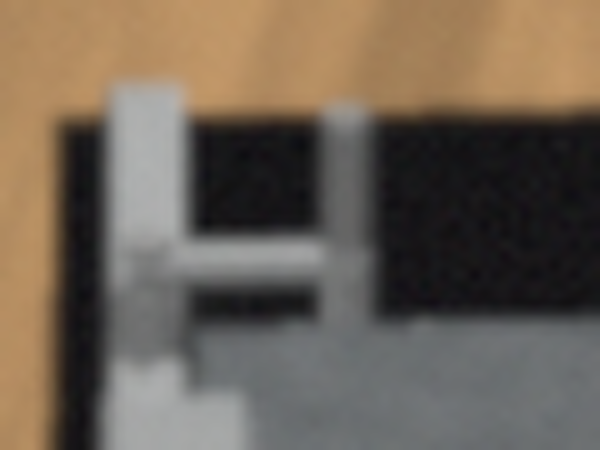

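The latch stands square to the rail (about 3.15 rad measured), the board is home, the bystanders have not moved, and the gripper is clear of everything. I hand in.

```bash
python3 -c "
from station import ticket
print(ticket.job_done())"
```

```text
the job is handed in; nothing more can be done
None
```

I pushed the loose board square, then against the rail under the keeper, then along it until it butted the fixed board. After that I swung the latch round to its stop by its pin, lifted clear and handed the job in at about 19 s of the 69 s allowed. No verdict is reported.

**Board:** both pushes ended on firm contact, about 9 N at the rail and 12 N at the seam, with no further motion. The last pictures show the seam as an even hairline with the -x edges in line. The measured corners fit home to within the camera error of about 2–4 mm, so the firm contacts are the stronger evidence.

**Latch:** the force rose to about 16 N at the stop with no further motion. From the top picture I measured about 3.15 rad.

**Bystanders:** the weight, loupe and jar shifted less than 0.2 pixel in the side view between the first picture and the last.

**Disagreement:** the fingertips sat about 5–10 mm above the reported TCP (at 32 and 60 mm finger opening), where I expected them some 6–19 mm below it. I set the working heights from the pictures instead.

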